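# Clock a cam to its high point on a rotary table and clamp it

### The arm

A 7-joint arm with a two-finger parallel gripper is mounted at the origin on the work surface. World frame = base frame: x ahead of the robot, y to its left, z up, the work surface at z = 0. Lengths are in m, angles in rad, forces in N, time in s.
With the tool pointing down it reaches from about 0.425 to 0.875 m from the base axis. Payload 8.4 kg.
Tool frame: the origin (TCP) lies between the finger pads; the fingertips stand 22 mm ahead of it and the grasp point (between the pads) lies 3 mm ahead of it; z points along the fingers, y is the line along which they close (so a half turn about z gives the same grasp; the last joint's range is limited). The gripper opens to 85 mm and grips with 20 to 120 N. Pads are 22 mm wide; open, the fingers measure 114 mm over their backs; the gripper's body (76 mm by 85 mm) begins 54 mm behind the grasp point. The pads swing forward as they close: fully open they stand 13 mm farther back than shut.
Start: joints at [-1.34, 0.333, 0.04, 1.465, -0.013, 1.343, -0.059], TCP at [0.211, 0.615, 0.253] pointing down, gripper open.
Joint ranges: [-2.58, 2.58], [-0.38, 2.09], [-1.3, 1.39], [0.25, 2.4], [-1.5, 4.64], [0.08, 2.09], [-2.65, 2.65]. Speed limits (rad/s): [2.22, 2.22, 2.79, 2.79, 3.14, 3.14, 3.14].

### API

Orientations are given as a 3x3 rotation matrix whose columns are the frame's x, y, z axes.
In Python, from bench import env, read_camera, camera_info gives the robot as it stands (env), with the cameras as plain functions. Calls block until the motion is done:
- env.goto(position, orientation): joint-space move of the TCP to a pose.
- env.servo_line(position, velocity=0.15, ori=None, f_stop=None): straight line of the TCP; ori=None keeps the orientation; velocity is the mean speed in m/s. With f_stop (N) it stops when the force on the tool has changed by that much, and returns True; else False.
- env.set_joints(angles): joint-space move.
- env.command_gripper(opening): finger opening in m; the grip force is fixed at half the most; returns when the fingers have stopped.
- env.wait(seconds).
- env.solve_ik(position, orientation): joint angles nearest the present ones, or None.
- env.read_state(): the state.
- read_camera(name): name is "scene" or "top" or "wrist"; returns the picture (400x640x3 uint8, red, green, blue); there is no depth.
- camera_info(name): a dict with "K" (3x3 intrinsics, pixels), "R" (3x3) and "t" (3): a world point X has camera coordinates R X + t; the wrist camera has in their place "tool_from_camera" (4x4, takes a point from camera to tool coordinates, whose origin is the TCP and whose axes are the flange's). Camera axes: x right, y down, z forward; pixel columns grow to the right and rows downward; lengths in m; the calibration is good to about 2 mm. The wrist camera is an equidistant fisheye: a pixel r from the principal point sees the ray r / f radians off the axis. A picture is of the moment at which its call begins: read the wrist's pose just before it. camera_info takes no time and is no camera call.
A pose or a line that the arm cannot do raises env.PlanningError and nothing moves.
- env.finish_job(): hands the job in; it is judged then, once.
The state is a dict: "clock": time; "joint_positions": joint angles; "dq": joint speeds; "effort": joint torques, N m; "eef_pos": TCP position; "ee_rot": TCP orientation; "ft_force": force on the tool from outside, world axes, zero at the start; "moment": the same for the moment, N m; "grip_width": finger opening in m; "grasp_force": force on a finger pad.
Only numpy, scipy, OpenCV 4.12 (cv2) and the standard library are available. Lean on these libraries where they do the work, as an engineer would, in place of code of your own. Each camera call takes 0.05 s, during which the arm holds its last target. There are 200 camera calls.

### The job

The brass cam is bolted to the rotary table, which is free to turn by hand with its clamp off. Push the cam round until the tip of its nose bears squarely on the dial gauge's plunger, so that the gauge shows its highest reading, and let it stand there; then swing the black-knobbed clamp lever right over to its other stop to lock the table without losing that setting. Do not touch the dial gauge or its stand, and leave the other things on the bench where they are.

Things in the scene. Friction and masses are not known exactly. Their poses are not given: they have to be found in the camera images.
- plate: Dark steel base plate, 280 x 360 x 20 mm, fixed on the bench, carrying the rotary table and the gauge. Origin on the underside, on the vertical turning axis of the rotary table; z up along it. Gauge on the plate's +y side, clamp lever on its -y side, handwheel on +x. 'Height' in these notes means above the bench, which is at this origin.
- rotary: Rotary table: fixed blue cast body 188 mm across, frame as plate. Its steel platter is 160 mm across, top at height 100 mm. On the +x side a blue worm housing and an aluminium handwheel (fixed, the worm is disengaged) and a small knob, reaching at most 113 mm high.
- gauge: Dial gauge and stand, fixed, frame as plate: do not touch. Round case 58 mm across, face up, centred at y = +136 mm, top at height 132 mm; red magnetic base below it. Its plunger lies level on the line x = 0 at height 118 mm, pointing in -y at the table's axis; plunger and sleeve are 10 mm thick at most (top 123 mm), so fingertips 126 mm high or more pass over them.
- cam_top (a point): Centre of the brass cam's top face, height 138 mm, on the turning axis. Cam 28 mm thick (height 110 to 138 mm), pear-shaped: base circle of 36 mm radius about the axis, nose of 13 mm radius centred 46 mm from the axis, straight tangent flanks between (normals 60 deg either side of the nose). Washer and nut on it, 17 mm radius, up to height 156 mm. Under it a 26 mm radius collar.
- nose (a point): Tip of the cam's nose, on its top face (height 138 mm), 59 mm from the axis; a dark scribed line runs to it from near the centre. It is set right when it lies on the plate's +y axis (x = 0, y = +59 mm in the plate's frame), above the plunger's ball tip.
- platter (a joint): turn of the platter with the cam on it, rad, counter-clockwise from above positive, no stops. 0: the nose points along the plate's -y (away from the gauge); +pi or -pi: the nose is at the plunger. It turns against about 0.15 N m of friction and stays where it is left; the plunger's spring cannot move it.
- plunger (a joint): reading of the dial gauge, m: 0 with the plunger on the base circle, growing as the plunger is pushed in, 0.023 with the nose tip square on it; it falls by about 0.9 mm when the nose is 6 mm to either side. Spring force about 1 N at 0 and 1.6 N at the top. The red needle turns clockwise, one turn for 30 mm, from the plate's +y direction at 0.
- clamp (a joint): Clamp lever, rad, counter-clockwise from above positive, about a vertical pivot at x = 0, y = -104 mm in the plate's frame. 0: free, lever pointing to -y and leaning 0.5 rad to -x. 1.0: at its other stop, leaning 0.5 rad to +x, table locked by a shoe on the platter's rim. Stays where left; 3 to 7 N at the knob moves it, most near the end.
- clamp_knob (a point): Centre of the black ball on the end of the clamp lever, 22 mm across, 70 mm from the pivot, height 106 mm; lever bar 11 mm thick. Nothing stands near it to either side or below (the plate's top is at height 20 mm).
- block: loose steel setting block with holes, 75 x 50 x 25 mm, lying on the base plate beside the gauge's stand; origin under its centre. Leave alone.
- spanner: loose open-ended spanner, 190 mm long, lying on the bench; origin under its middle. Leave alone.
- jar: loose glass jar, 70 mm across and 100 mm tall, standing on the bench; origin under its centre. Leave alone.
- vblock: loose dark steel vee block, 90 x 50 x 46 mm, on the bench; origin under its centre. Leave alone.

How it is judged:
By the outcome, as a careful person would: the job done as asked, in the order asked, and still so for the second after the job is handed in, with the robot touching nothing.
It also fails if it takes over 67 s, if anything falls off the work surface, if the arm or the gripper's body presses on something with over 40 N, if the wrist force passes 120 N, or if a joint passes its speed limit or range.

## Working session

There is one attempt and no reset: what is moved stays moved. The work goes in short steps, each a Python script; the robot and the scene stay as the last script left them, time stands still between calls to the robot, and variables do not carry over. Pictures are saved under pics/ and viewed, at most 10 in all, crops included, and the job is handed in when it is done.

```bash
ls; mkdir -p pics; python3 - <<'E'
from bench import env, read_camera, camera_info
import cv2
for n in("scene","top"):
    cv2.imwrite(f"pics/{n}0.png",read_camera(n)[:,:,::-1]); i=camera_info(n); print(n,i)
print(camera_info("wrist")); s=env.read_state(); print(s["clock"],s["eef_pos"],s["ee_rot"])
E
```

```text
bench.py
pics
scene {'K': array([[450.30198284,   0.        , 311.3720376 ],
       [  0.        , 450.30198284, 200.72074092],
       [  0.        ,   0.        ,   1.        ]]), 'R': array([[ 0.31896127,  0.94766531,  0.01393437],
       [ 0.70886928, -0.22877775, -0.66720693],
       [-0.62910099,  0.22269082, -0.74474207]]), 't': array([-0.14286204, -0.27266272,  1.56138149])}
top {'K': array([[374.27922655,   0.        , 317.26220424],
       [  0.        , 374.27922655, 205.07983197],
       [  0.        ,   0.        ,   1.        ]]), 'R': array([[-0.00238964, -0.99983612,  0.01794518],
       [-0.99711882,  0.00102181, -0.07584865],
       [ 0.07581788, -0.01807472, -0.99695785]]), 't': array([-0.01953543,  0.46616066,  1.31065192])}
{'K': array([[309.70691629,   0.        , 318.39708689],
       [  0.        , 309.70691629, 200.48046484],
       [  0.        ,   0.        ,   1.        ]]), 'tool_from_camera': array([[ 6.68765009e-04, -9.44865564e-01, -3.27457813e-01,
         8.53318772e-02],
       [ 9.99997814e-01, -1.69003663e-05,  2.09105446e-03,
         6.97130627e-04],
       [-1.98129951e-03, -3.27458496e-01,  9.44863486e-01,
        -1.20901900e-01],
       [ 0.00000000e+00,  0.00000000e+00,  0.00000000e+00,
         1.00000000e+00]])}
0.1 [0.21036859 0.61459481 0.25250319] [[-9.46115816e-01  3.23828183e-01 -4.13729370e-04]
 [ 3.23828438e-01  9.46114718e-01 -1.44359645e-03]
 [-7.60417691e-05 -1.49978677e-03 -9.99998872e-01]]
```

View pics/top0.png

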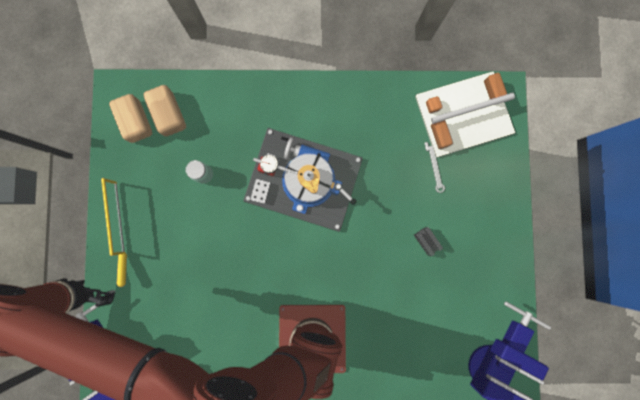

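View pics/scene0.png

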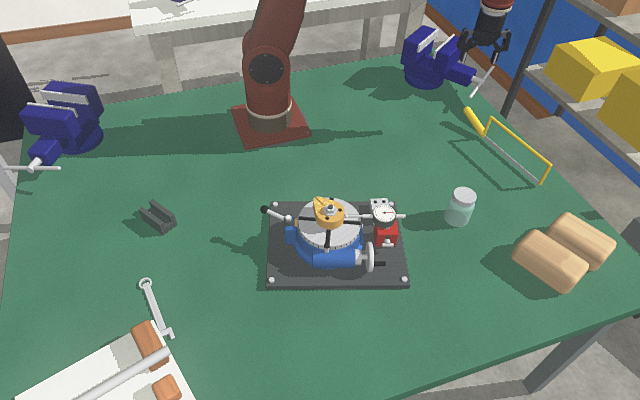

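Top view: the plate is centred near (305,180), gauge at (268,162), lever knob at (353,202). The scene view agrees: the nose points roughly towards the robot, away from the gauge. I'll zoom in next.

```bash
python3 - <<'E'
import cv2
a=cv2.imread("pics/top0.png")[120:240,235:375]; b=cv2.imread("pics/scene0.png")[180:300,250:420]
cv2.imwrite("pics/topc.png",cv2.resize(a,None,fx=5,fy=5,interpolation=cv2.INTER_CUBIC))
E
```

```text
(no output)
```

View pics/topc.png

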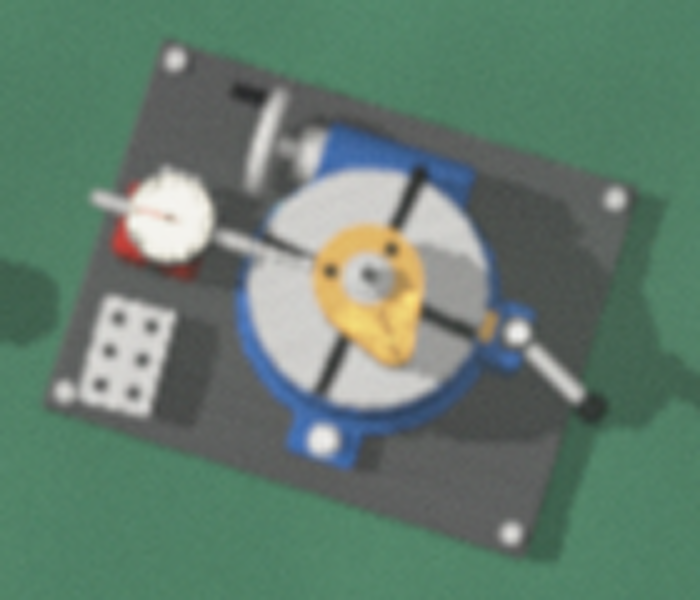

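Zoomed top view (5x, offset 235,120): plate screws at about (175,60), (616,199), (512,533), (65,392), nut at (370,278), nose tip at (397,357). The lever is free, with its knob at (594,408). The nose is about 55° from -y towards -x, so it must turn clockwise.

```bash
cat > h.py <<'E'
from bench import env, read_camera, camera_info
import numpy as np, cv2
def ray_fixed(n,px):
    i=camera_info(n); d=np.linalg.inv(i["K"])@[px[0],px[1],1]
    return -i["R"].T@i["t"], i["R"].T@d
def ray_wrist(px,p,R):
    i=camera_info("wrist"); K=i["K"]; T=i["tool_from_camera"]
    v=np.array([(px[0]-K[0,2])/K[0,0],(px[1]-K[1,2])/K[1,1]]); r=np.linalg.norm(v)+1e-12
    d=np.r_[v/r*np.sin(r),np.cos(r)]
    return p+R@T[:3,3], R@T[:3,:3]@d
def at(ray,z): o,d=ray; return (o+d*(z-o[2])/d[2])[:2]
def down(a):  # tool down, closing line (tool y) along world angle a
    y=np.array([np.cos(a),np.sin(a),0]); z=np.array([0,0,-1.]); return np.c_[np.cross(y,z),y,z]
E
python3 - <<'E'
from h import *
c=lambda x,y:(235+x/5-.4,120+y/5-.4)
f=lambda x,y,z:at(ray_fixed("top",c(x,y)),z)
s=[f(*q,.022) for q in((175,60),(616,199),(512,533),(65,392))]
print(np.array(s)); yd=(s[0]-s[1]+s[3]-s[2]); ang=np.arctan2(yd[1],yd[0]); print("y dir",ang, "centre",np.mean(s,0))
y=np.array([np.cos(ang),np.sin(ang)])
g=f(170,215,.132); print("axis from gauge",g-.136*y)
ax=f(370,276,.15); print("nut",ax); print("platter",f(371,290,.1)); k=f(594,408,.106)
print("knob",k,"pivot",f(516,331,.106)+.104*y); n=f(397,362,.138)-ax; print("nose ang rel y",np.arctan2(n[1],n[0])-ang,np.hypot(*n))
for a in (ang,ang+np.pi/2,ang+np.pi,ang-np.pi/2): print(a,env.solve_ik(np.r_[ax,.4],down(a)))
E
```

```text
[[ 0.73008977  0.1499537 ]
 [ 0.62961322 -0.16574686]
 [ 0.39104151 -0.0897    ]
 [ 0.49114222  0.22575501]]
y dir 1.2630960129866946 centre [0.56047168 0.03006546]
axis from gauge [0.55548769 0.01066571]
nut [0.5537064  0.00967465]
platter [0.55214659 0.00926278]
knob [ 0.47222751 -0.13882758] pivot [0.555236   0.01183033]
nose ang rel y -4.094818998298674 0.05697190030359144
1.2630960129866946 [-0.79506749  0.10261186  0.77467281  1.48159972 -0.07171959  1.58649487
  1.23893739]
2.833892339781591 [ 0.82146363  0.24159043 -1.1070773   1.40871665  0.2159354   1.62189574
  2.57137577]
4.4046886665764875 [-0.77659025  0.10148752  0.75348168  1.48093241 -0.069381    1.58648738
 -1.90526925]
-0.30770031380820195 [-0.84495837  0.10621968  0.83239044  1.48334015 -0.07849667  1.58655903
 -0.3243223 ]
```

```bash
python3 - <<'E'
from h import *
env.goto([.555,.0105,.36],down(-0.308))
env.wait(.3)
s=env.read_state(); im=read_camera("wrist"); np.savez("w1.npz",p=s["eef_pos"],R=s["ee_rot"],im=im)
cv2.imwrite("pics/w1.png",im[:,:,::-1]); print(s["clock"],s["eef_pos"])
E
```

```text
2.9 [0.55502288 0.01077916 0.35993036]
```

View pics/w1.png

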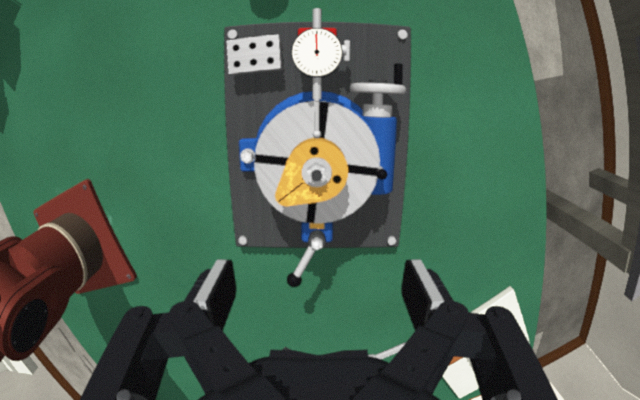

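Wrist view: dial centre about (317,52), plunger along column 317, nut (317,175), nose tip (279,207), clamp pivot (317,243), knob (294,281). The lever is free.

```bash
python3 - <<'E'
from h import *
d=np.load("w1.npz"); p,R,im=d["p"],d["R"],d["im"]
f=lambda q,z:at(ray_wrist(q,p,R),z)
hsv=cv2.cvtColor(im,cv2.COLOR_RGB2HSV)
def big(m,box):
    mm=np.zeros_like(m); x0,y0,x1,y1=box; mm[y0:y1,x0:x1]=m[y0:y1,x0:x1]
    c=max(cv2.findContours(mm,cv2.RETR_EXTERNAL,cv2.CHAIN_APPROX_NONE)[0],key=cv2.contourArea); return c[:,0,:].astype(float)
dial=big(cv2.inRange(hsv,(0,0,200),(180,45,255)),(285,20,340,80)); (gc,gr)=cv2.minEnclosingCircle(dial.astype(np.float32)); print("dial",gc,gr)
cam=big(cv2.inRange(hsv,(15,110,120),(30,255,255)),(250,120,370,220))
P=np.array([f(q,.138) for q in cam])
g=f(gc,.131); n=f((317,174.5),.15); pv=f((317,243),.11); k=f((294,281),.106)
print("gauge",g,"nut",n,"pivot",pv,"knob",k)
a=np.arctan2(*(g-pv)[::-1]); print("ydir gauge-pivot",a,"len(.240)",np.hypot(*(g-pv)))
y=np.array([np.cos(a),np.sin(a)]); print("axis",g-.136*y,pv+.104*y)
sc=[f(q,.022) for q in((232,34),(403,34),(391,241),(242,241))]; v=sc[0]-sc[3]+sc[1]-sc[2]; print("ydir screws",np.arctan2(v[1],v[0]))
ax=(g-.136*y+pv+.104*y)/2
# base circle fit: points on cam contour, robust least squares
from scipy.optimize import least_squares
r0=np.hypot(*(P-ax).T); print("tip r",r0.max(),"ang",np.arctan2(*(P[r0.argmax()]-ax)[::-1])%6.283)
B=P[r0<.040]; s=least_squares(lambda c:np.hypot(*(B-c).T)-.036,ax,loss="soft_l1",f_scale=.001); print("cam centre",s.x)
t=P[r0>.054]-s.x; print("nose dir",np.arctan2(t[:,1].mean(),t[:,0].mean())%6.283)
E
```

```text
dial (316.3235168457031, 51.97058868408203) 24.40815544128418
gauge [0.59364068 0.14260924] nut [0.55333282 0.01293337] pivot [ 0.52155174 -0.08629063] knob [ 0.47031225 -0.13747772]
ydir gauge-pivot 1.2656932248620845 len(.240) 0.23998326553396326
axis [0.55278744 0.01289027] [0.55279246 0.01290623]
ydir screws 1.2581517433784337
tip r 0.058141273732163073 ang 3.5038391297396307
cam centre [0.55241708 0.0145475 ]
nose dir 3.5232278830422343
```

```bash
cat >> h.py <<'E'
AX=np.array([.553,.0125]); YD=1.264
def pose(c,r,a,z): return np.r_[c+r*np.array([np.cos(a),np.sin(a)]),z], down(a-np.pi/2)
def look(name):
    s=env.read_state(); im=read_camera("wrist"); np.savez(name+".npz",p=s["eef_pos"],R=s["ee_rot"],im=im)
    cv2.imwrite(f"pics/{name}.png",im[:,:,::-1]); print(name,s["clock"],s["eef_pos"],s["ft_force"].round(1) if hasattr(s["ft_force"],"round") else s["ft_force"],s["grip_width"])
E
python3 - <<'E'
from h import *
a0=3.49
env.command_gripper(.052)
env.goto(*pose(AX,.054,a0,.25))
p,R=pose(AX,.054,a0,.147); print("stop",env.servo_line(p,.08,f_stop=10))
for a in np.linspace(a0,YD,14)[1:]:
    p,R=pose(AX,.054,a,.147)
    if env.servo_line(p,.045,ori=R,f_stop=25): print("force stop",a); break
look("w2"); print(env.read_state()["moment"])
E
```

```text
stop False
w2 11.375 [0.5687415  0.06422575 0.14675424] [-4.1  1.7 -0.4] 0.052050432275152735
[ 0.21136917  0.84256911 -0.01848834]
```

View pics/w2.png

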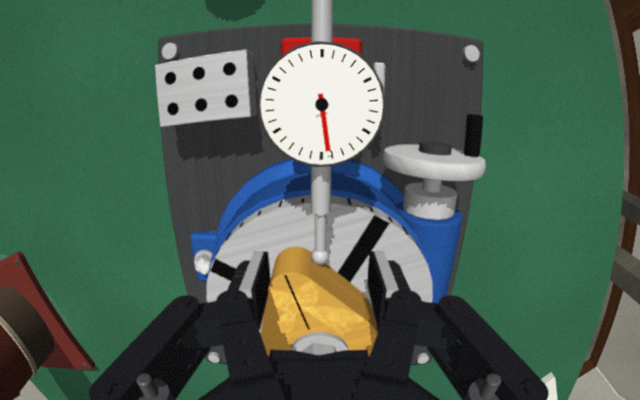

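Wrist view: the needle points to about 172° (14 mm), and the nose, at (293,255), is still left of the plunger ball (320,257). The gripper straddles it, so I'll close gently to centre it.

```bash
cat >> h.py <<'E'
def needle(name):
    d=np.load(name+".npz"); p,R,im=d["p"],d["R"],d["im"]
    h=cv2.cvtColor(im,cv2.COLOR_RGB2HSV); w=cv2.inRange(h,(0,0,190),(180,45,255))
    # dial centre predicted from the plate's frame, found as the point whose ray hits it
    from scipy.optimize import least_squares
    g=AX+.136*np.array([np.cos(YD),np.sin(YD)])
    c=least_squares(lambda q:(at(ray_wrist(q,p,R),.131)-g)*1e3,[320,100]).x
    m=cv2.inRange(h,(0,120,90),(8,255,255))|cv2.inRange(h,(172,120,90),(180,255,255))
    v,u=np.nonzero(m); k=np.hypot(u-c[0],v-c[1])<50; Q=np.array([at(ray_wrist((a,b),p,R),.131)-g for a,b in zip(u[k],v[k])])
    r=np.hypot(*Q.T); t=Q[r>.013].mean(0) if (r>.013).any() else Q[r>.008].mean(0)
    m0=Q[r<.010].mean(0) if (r<.010).any() else 0*t
    b=t-m0; ang=(YD-np.arctan2(b[1],b[0]))%(2*np.pi); ang0=(YD-np.arctan2(t[1],t[0]))%(2*np.pi)
    print("dial px",c.round(1),"needle deg",np.degrees([ang,ang0]).round(1),"reading mm",(np.array([ang,ang0])*30/2/np.pi).round(2))
E
python3 - <<'E'
from h import *
needle("w2")
for i,w in enumerate((.044,.039,.036)):
    env.command_gripper(w); look(f"w3{i}"); needle(f"w3{i}")
E
```

```text
dial px [322.4 105.3] needle deg [172.  173.1] reading mm [14.33 14.43]
w30 11.675 [0.56883513 0.06589722 0.14709275] [-5.2  6.1  2.3] 0.04422992659499857
dial px [323.4 109. ] needle deg [217.9 220. ] reading mm [18.16 18.34]
w31 11.95 [0.56912612 0.06656979 0.14720777] [-4.4  7.6  1.4] 0.038878675539407694
dial px [323.2 110.6] needle deg [244.2 246.1] reading mm [20.35 20.51]
w32 12.2167 [0.56925661 0.06688947 0.14729286] [-3.7  8.4  2. ] 0.03625471941879684
dial px [323.2 111.4] needle deg [255.4 257. ] reading mm [21.28 21.41]
```

View pics/w32.png

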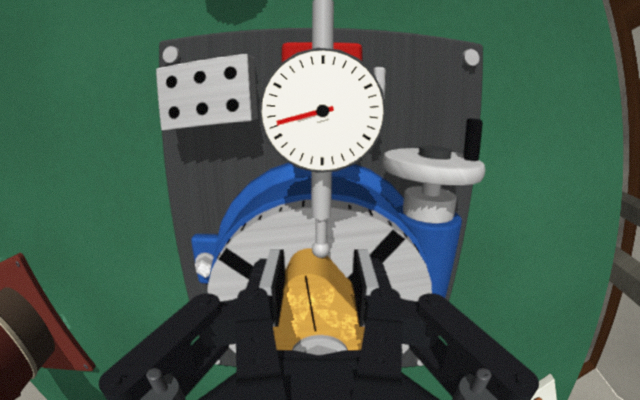

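The needle now reads about 21.4 mm, with the nose slightly left. I'll step clockwise in small increments, watching the reading.

```bash
python3 - <<'E'
from h import *
s=env.read_state()
for i,da in enumerate((.03,.06,.08,.10,.12)):
    p,R=pose(AX,.055,YD-da,.147); env.servo_line(p,.03,ori=R); look(f"w4{i}"); needle(f"w4{i}")
    d=np.load(f"w4{i}.npz"); h=cv2.cvtColor(d["im"],cv2.COLOR_RGB2HSV)[250:350,270:380]
    # scribed line: dark pixels inside brass
    b=cv2.morphologyEx(cv2.inRange(h,(13,110,80),(30,255,255)),cv2.MORPH_CLOSE,np.ones((9,9))); dk=(h[...,2]<70)&(b>0)
    v,u=np.nonzero(dk); Q=np.array([at(ray_wrist((x+270,y+250),d["p"],d["R"]),.138) for x,y in zip(u,v)],np.float32)
    if len(Q)>8:
        l=cv2.fitLine(Q,cv2.DIST_HUBER,0,.01,.01).ravel(); t=np.arctan2(l[1],l[0]); t=t if t>0 else t+np.pi; print(da,"scribe minus ydir deg",np.degrees(t-YD).round(1),len(Q))
E
```

```text
w40 12.5167 [0.57125933 0.06653423 0.14731554] [-3.   7.2  2.6] 0.035996943467865354
dial px [313.1 112. ] needle deg [263.5 265.2] reading mm [21.96 22.1 ]
0.03 scribe minus ydir deg -35.9 63
w41 12.8167 [0.57280104 0.06596473 0.14731408] [-2.9  6.2  2.6] 0.036008374530154284
dial px [304.  112.4] needle deg [268.1 269.7] reading mm [22.34 22.47]
0.06 scribe minus ydir deg -33.9 67
w42 13.1167 [0.57379674 0.06553442 0.14730466] [-2.2  7.2  2.1] 0.03598661963530118
dial px [298.  112.7] needle deg [270.3 271.7] reading mm [22.52 22.64]
0.08 scribe minus ydir deg -35.8 65
w43 13.4167 [0.57483167 0.06513803 0.14729653] [-2.7  6.5  2.2] 0.03591514535377825
dial px [292.  113.3] needle deg [271.6 273.2] reading mm [22.63 22.76]
0.1 scribe minus ydir deg -38.3 62
w44 13.7167 [0.57589082 0.06472025 0.14731689] [-2.7  6.2  1. ] 0.03574254879351981
dial px [286.  114.1] needle deg [272.7 274.2] reading mm [22.72 22.85]
0.12 scribe minus ydir deg -39.2 67
```

View pics/w44.png

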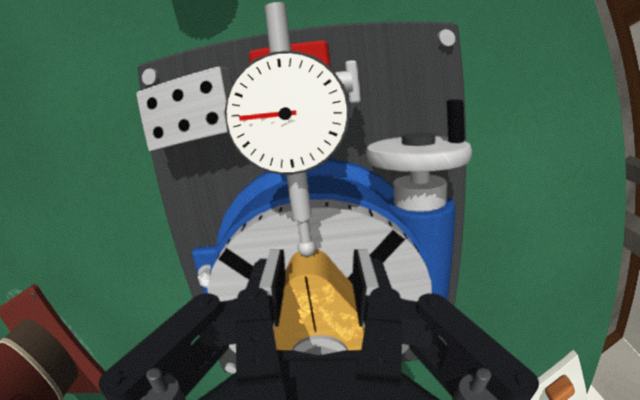

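Wrist view: the needle is at about 274°, near the peak. The scribed line runs from (306,278) to (315,331). I'll check its bearing directly.

```bash
python3 - <<'E'
from h import *
for n in("w40","w42","w44"):
    d=np.load(n+".npz"); g=cv2.cvtColor(d["im"],cv2.COLOR_RGB2GRAY).astype(int); P=[]
    for v in range(281,330):
        u=298+np.argmin(g[v,298:322]); 
        if g[v,u]<70: P.append((u,v))
    Q=np.array([at(ray_wrist(q,d["p"],d["R"]),.138) for q in P],np.float32)
    l=cv2.fitLine(Q,cv2.DIST_HUBER,0,.01,.01).ravel(); t=np.arctan2(l[1],l[0])%np.pi
    c=Q.mean(0)-AX; print(n,len(P),"line dir deg rel YD",np.degrees(t-YD).round(2),"mean-pt dir",np.degrees(np.arctan2(c[1],c[0])-YD).round(2))
    b=at(ray_wrist((307,247),d["p"],d["R"]),.118)-AX; print("ball(w44) dir",np.degrees(np.arctan2(b[1],b[0])-YD).round(2))
E
```

```text
w40 47 line dir deg rel YD 5.41 mean-pt dir 6.48
ball(w44) dir 5.21
w42 41 line dir deg rel YD 2.88 mean-pt dir 3.78
ball(w44) dir 2.46
w44 43 line dir deg rel YD 0.72 mean-pt dir 1.5
ball(w44) dir 0.2
```

```bash
python3 - <<'E'
from h import *
for n,da in(("w50",.14),):
    p,R=pose(AX,.055,YD-da,.147); env.servo_line(p,.03,ori=R); env.wait(.2); look(n); needle(n)
env.command_gripper(.05); env.wait(.2)
p=env.read_state()["eef_pos"].copy(); p[2]=.25; env.servo_line(p,.12)
env.wait(.2); look("w51"); needle("w51")
a=YD
d=np.load("w50.npz"); g=cv2.cvtColor(d["im"],cv2.COLOR_RGB2GRAY).astype(int)
P=[(298+np.argmin(g[v,298:322]),v) for v in range(281,330)]; P=[q for q in P if g[q[1],q[0]]<70]
Q=np.array([at(ray_wrist(q,d["p"],d["R"]),.138) for q in P],np.float32); l=cv2.fitLine(Q,cv2.DIST_HUBER,0,.01,.01).ravel()
c=Q.mean(0)-AX; print(len(P),np.degrees(np.arctan2(l[1],l[0])%np.pi-YD),np.degrees(np.arctan2(c[1],c[0])-YD))
E
```

```text
w50 14.2167 [0.57697986 0.06423049 0.14735645] [-2.4  6.9  1.9] 0.036227522885114646
dial px [279.9 114.9] needle deg [272.7 274.1] reading mm [22.73 22.84]
w51 15.9667 [0.57658312 0.06179958 0.24937644] [ 0.7  0.  -0.3] 0.0501431420130693
dial px [294.8 104.4] needle deg [20.1 10.4] reading mm [1.67 0.86]
45 -0.49512038 0.3254011133864823
```

View pics/w51.png

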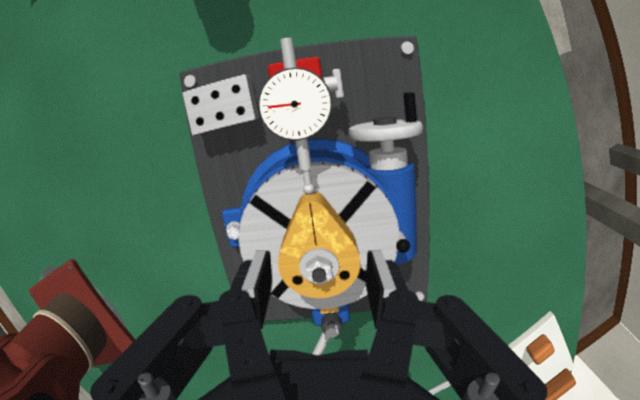

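The cam stands alone with its nose on the ball and scribed line within about 0.5°. The needle is at about 274°, and readings were equal either side of the peak. Next, the clamp.

```bash
python3 - <<'E'
from h import *
y=np.array([np.cos(YD),np.sin(YD)]); PV=AX-.104*y
def kp(q,z): 
    a=YD+np.pi-.5+q; return np.r_[PV+.07*np.array([np.cos(a),np.sin(a)]),z], down(a+np.pi/2-2*np.pi)
env.goto(*kp(.02,.25))
env.command_gripper(.042)
print("descend stop",env.servo_line(kp(0.02,.113)[0],.08,f_stop=8))
env.command_gripper(.030)
f0=np.array(env.read_state()["ft_force"])
for q in np.r_[np.linspace(.1,1,10),np.arange(1.03,1.2,.03)]:
    p,R=kp(q,.113); st=env.servo_line(p,.04,ori=R,f_stop=25); s=env.read_state(); df=np.array(s["ft_force"])-f0
    e=s["eef_pos"][:2]-PV; qa=(np.arctan2(e[1],e[0])-(YD+np.pi-.5))%(2*np.pi)
    print(round(q,2),round(qa,3),df.round(1))
    if st or np.linalg.norm(df)>22: break
env.command_gripper(.042); p=s["eef_pos"].copy(); p[2]=.30; env.servo_line(p,.12)
env.goto(*pose(AX,0,YD,.36)); env.wait(.2); look("w6")
E
```

```text
descend stop False
0.1 0.1 [ 0.5  2.1 -0.9]
0.2 0.199 [-0.1  1.1 -0.6]
0.3 0.3 [-0.5  1.8 -0.6]
0.4 0.4 [-0.8  0.  -0.5]
0.5 0.5 [-1.2  0.7 -0.2]
0.6 0.6 [-0.6  0.3 -0.7]
0.7 0.699 [-0.5  1.5 -0.3]
0.8 0.799 [-0.6  1.  -0.5]
0.9 0.899 [-1.2  0.8 -0.5]
1.0 0.999 [-2.3  1.5  0.4]
1.03 1.025 [-3.3  1.1  0.5]
1.06 1.055 [-4.2  1.3  1.4]
1.09 1.061 [-11.9   3.1   6.9]
1.12 1.065 [-20.7   2.7  13.8]
w6 26.625 [0.55286998 0.01123804 0.35972337] [-0.3 -0.1 -0.3] 0.0422427535922125
```

View pics/w6.png

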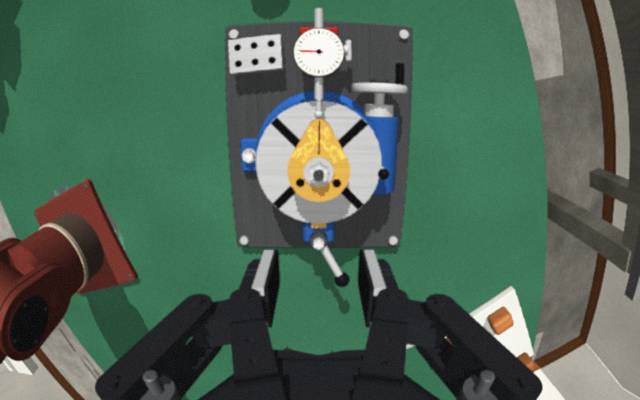

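Wrist view: the nose at (319,120) is in line with the plunger ball, and the needle is still near its top reading. The knob at (342,280) is hard on the +x stop, and the block hasn't moved.

```bash
python3 -c "
from bench import env, read_camera, camera_info
print(env.finish_job())"
```

```text
the job is handed in; nothing more can be done
None
```

Handed in at about 27 s: the cam's nose is square on the plunger to within about half a degree, at the gauge's peak reading. The clamp lever is against its other stop, the setting held after locking, and the arm is clear.

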